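# Slide the tall crate home in its bay and latch it

### The arm

A 6-joint arm with a two-finger parallel gripper is mounted at the origin on the work surface. World frame = base frame: x ahead of the robot, y to its left, z up, the work surface at z = 0. Lengths are in m, angles in rad, forces in N, time in s.
With the tool pointing down it reaches from about 0.425 to 0.95 m from the base axis. Payload 3.5 kg.
Tool frame: the origin (TCP) lies midway between the tips of the shut fingers; the grasp point (between the pads) lies 19 mm behind it; z points along the fingers, y is the direction in which the jaws open and shut (so a half turn about z gives the same grasp; the last joint's range is limited). The gripper opens to 85 mm and grips with 20 to 120 N. Pads are 22 mm wide; open, the fingers measure 114 mm over their backs; the gripper's body (76 mm by 85 mm) begins 54 mm behind the grasp point. The pads swing forward as they close: fully open they stand 13 mm farther back than shut.
Start: joints at [1.018, 0.286, 1.577, -0, 1.279, -0.15], TCP at [0.265, 0.621, 0.231] pointing down, gripper open.
Joint ranges: [-2.77, 2.77], [-0.9, 2.22], [0.21, 2.48], [-1.53, 4.67], [0.24, 2.81], [-2.84, 2.84]. Speed limits (rad/s): [2.79, 2.79, 3.14, 3.14, 3.14, 3.14].

### API

Orientations are given as a unit quaternion [x, y, z, w].
In Python, from plant import * gives the robot as it stands.
- The arm moves only by the shell command python3 -m jog 'ROWS' [FORCE]. ROWS is a JSON object of lists of equal length, an entry for each row: "travel": the shift along the world's x, y, z in mm, a list of three; "dr": the turn, a rotation vector about the world's x, y, z in degrees, a list of three; "jaw": the closure in counts, from 0 (fully open) to 255 (shut). In form: {"travel": [[x, y, z], ...], "dr": [[wx, wy, wz], ...], "jaw": [jaw, ...]}. A call has 1 to 5 rows; each row shifts and turns the commanded pose from where the row before left it; what a row does not reach is not made up. A row lasts 1/12 s, in which the tool goes at most 41.7 mm and 7.16 degrees, less where a joint would pass 70% of its speed; a pose out of reach is approached as far as the arm can. A call is refused whole if a number of a shift passes 41.7 or a number of a turn 7.16, either way. A call with a gripper value outside its range is refused whole. The fingers move at their own pace and stop on an object; FORCE is the grip in N (left out, the last holds). Time passes only in rows, so rows that do not move let the fingers close. It gives the time, the measured TCP pose, the force and the opening at its end, in the units of the state.
- get_state(): the state, without advancing time (a new reading comes with each control period).
- read_camera(name): name is "scene" or "side" or "wrist"; returns the picture (400x640x3 uint8, red, green, blue); there is no depth.
- camera_info(name): a dict with "K" (3x3 intrinsics, pixels), "R" (3x3) and "t" (3): a world point X has camera coordinates R X + t; the wrist camera has in their place "mount" (4x4, takes a point from camera to tool coordinates, whose origin is the TCP and whose axes are the flange's). Camera axes: x right, y down, z forward; pixel columns grow to the right and rows downward; lengths in m; the calibration is good to about 2 mm. A picture is of the moment at which its call begins: read the wrist's pose just before it. camera_info takes no time and is no camera call.
- sign_off(): hands the job in, once; it reports no verdict.
The state is a dict: "time": time; "qpos": joint angles; "dq": joint speeds; "joint_efforts": joint torques, N m; "eef_pos": TCP position; "tcp_rot": TCP orientation; "contact_force": force on the tool from outside, world axes, zero at the start; "wrist_torque": the same for the moment, N m; "opening": opening from 0.0 (shut) to 1.0 (fully open).
Only numpy, scipy, OpenCV 4.12 (cv2) and the standard library are available. Lean on these libraries where they do the work, as an engineer would, in place of code of your own. Each camera call takes 0.05 s, during which the arm holds its last target. There are 200 camera calls.

### The job

Push the tall plywood crate low down, near its base, so that it slides upright along the bench into the steel bay until it sits fully home against the back stop; do not let it tip, and do not pick it up. Then push the retaining arm fully shut across the front of it. Leave everything else on the bench where it is.

Things in the scene. Friction and masses are not known exactly. Their poses are not given: they have to be found in the camera images.
- crate: tall plywood crate: box 70 mm deep (x), 100 wide (y), 140 tall, bail handle up to 168 mm, 0.7 to 1 kg, loose. Origin: underside centre of the box; +x side enters the bay first. On its -x side low skids stick out 40 mm under a cross board 100 mm wide, 34 mm tall, 12 mm thick, outer face at x = -75 mm. Pushed below 35 mm it slides (3 to 7 N); near its top it tips
- bay: dark steel locating bay bolted to the bench, no floor. Origin: on the bench, where the crate's origin belongs when home; +x points into the bay, +y to its left, z up. Two rails 30 mm tall, 6 mm thick: inner faces at y = +-58 mm from x = 35 to 0 mm, then flaring to y = +-84 mm at x = -35 mm (the mouth); the crate's skids stay outside the rails
- bay_stop (a point): middle of the back stop's face, on the bench, 35 mm along the bay's +x from its origin; the stop is a plate 50 mm tall and 150 mm wide that the crate's far side must rest against
- latch (a joint): angle of the retaining arm about its upright pivot, rad: 0 = wide open, 45 degrees outward (left) of straight out of the bay; 0.785 = straight out (bay's -x); 2.356 = shut against its own stop, across the crate's front along the bay's -y. Counter-clockwise from above as it shuts. A push of about 2 N near its end moves it; it stays where left; starts at 0 to 0.4
- latch_pivot (a point): on the arm's pivot axis at the arm's mid height, 32 mm above the bench; in the bay's frame x = -89, y = +105 mm. Pivot boss 26 mm across
- latch_end (a point): centre of the arm's rounded free end at its mid height, 150 mm from the pivot. The arm is a straight steel bar 10 mm thick, from 20 to 44 mm above the bench; shut, its face passes 9 mm in front of the cross board of a crate that is home
- jar: a glass jar with a steel cap, 56 mm across, 75 mm tall, upright, to the right of the bay; leave it where it is
- fitting: a small brass hydraulic fitting standing upright, 30 mm across, 40 mm tall, to the right of the crate's path; leave it where it is
- plug: a small steel plug standing upright, 34 mm across, 34 mm tall, to the left of the bay's back corner; leave it where it is
- wrench: a steel wrench lying at the right side of the bench; leave it where it is
- spray: an upright bottle, 68 mm across, 190 mm tall, at the right side of the bench; leave it where it is
- mug: a white mug, 80 mm across, 90 mm tall, at the left side of the bench; leave it where it is
- driver: a screwdriver lying at the left side of the bench; leave it where it is
Things that resemble listed ones, but are neither listed nor needed, are in the scene too. What is shaped like the crate but blue or orange is not meant.

How it is judged:
By the outcome, as a careful person would: the job done as asked, in the order asked, and still so for the second after the job is handed in, with the robot touching nothing.
It also fails if it takes over 72 s, if anything falls off the work surface, if the arm or the gripper's body presses on something with over 40 N, if the wrist force passes 120 N, or if a joint passes its speed limit or range.

## Working session

There is one attempt and no reset: what is moved stays moved. The work goes in short steps, Python scripts to look and compute and a shell command to move; the robot and the scene stay as the last step left them, time stands still between calls to the robot, and variables do not carry over. Pictures are saved under pics/ and viewed, about 8 in all and at most 12, crops included, and the job is handed in when it is done.

```bash
mkdir -p pics; ls; cat > h.py <<'E'
from plant import *
import numpy as np, cv2
def ray(cam,uv):
    c=camera_info(cam);K,R,t=[np.array(c[k],float) for k in("K","R","t")]
    d=R.T@np.linalg.solve(K,np.array([uv[0],uv[1],1.]));return -R.T@t,d
def onz(cam,uv,z):
    o,d=ray(cam,uv);return o+d*(z-o[2])/d[2]
def proj(cam,X):
    c=camera_info(cam);K,R,t=[np.array(c[k],float) for k in("K","R","t")]
    p=(R@np.atleast_2d(X).T).T+t;p=p@K.T;return p[:,:2]/p[:,2:]
def snap(cam,name):
    im=np.array(read_camera(cam))[:,:,::-1].copy();cv2.imwrite(f"pics/{name}.png",im);return im
E
python3 - <<'E'
from h import *
s=get_state();print(s)
snap("scene","a");snap("side","b")
for c in("scene","side"):
    i=camera_info(c);print(c,i["K"][0],-np.array(i["R"]).T@np.array(i["t"]))
E
```

```text
pics
{'time': 0.0, 'qpos': array([ 1.01799934e+00,  2.87193633e-01,  1.57816936e+00, -7.97299051e-06,
        1.27858101e+00, -1.49972671e-01]), 'dq': array([-0.00142621,  0.0003787 , -0.00075072, -0.00145004, -0.00060424,
       -0.00221286]), 'joint_efforts': array([ 3.39486751e-04, -4.05983698e+01, -2.92625266e+01, -1.42186695e-04,
        5.82353459e-03, -1.42884147e-06]), 'eef_pos': array([0.26422491, 0.62043032, 0.22993266]), 'tcp_rot': array([ 2.00051872e-01,  9.79784602e-01, -1.10515250e-03, -4.01082901e-04]), 'contact_force': array([-0.89317525, -0.50225766,  0.14717523]), 'wrist_torque': array([-0.05798644, -0.04353772,  0.01458892]), 'opening': 0.997746391002968}
scene [403.24847025   0.         318.52631788] [ 1.04709251 -0.42160965  0.96043533]
side [387.28009975   0.         318.11277016] [ 0.4686068  -0.91794234  0.66676599]
```

View pics/a.png

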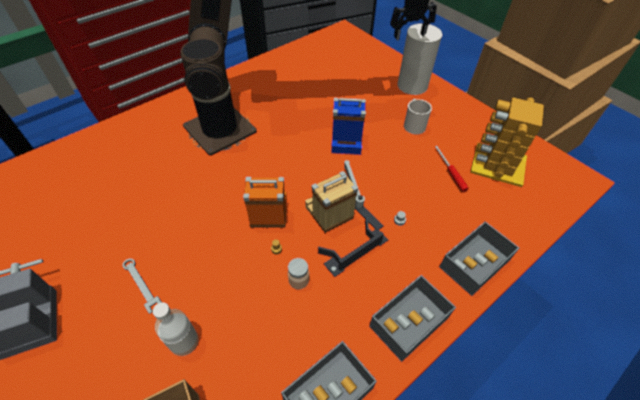

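View pics/b.png

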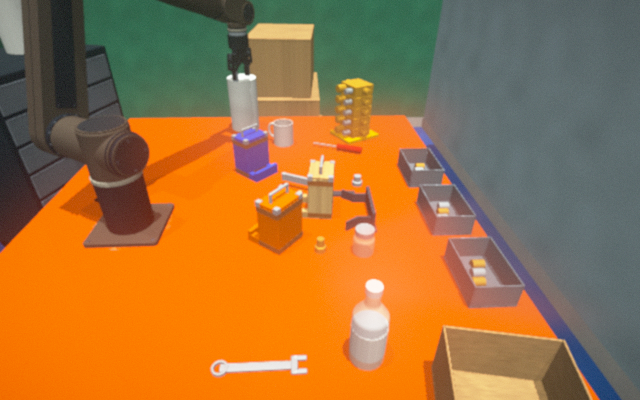

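The scene view shows the plywood crate at about (333,202), the bay at (352,245), the arm pivot near (360,200) and its free end near (349,165). The orange crate is at (266,203), the blue one at (348,125), the fitting at (277,246) and the jar at (298,272). I'll enlarge the area around the bay.

```bash
python3 - <<'E'
import cv2,numpy as np
def crop(n,x,y,w,h,k):
    im=cv2.imread(f"pics/{n}.png")[y:y+h,x:x+w];im=cv2.resize(im,None,fx=k,fy=k,interpolation=cv2.INTER_CUBIC)
    for u in range(0,w,10):
        cv2.line(im,(u*k,0),(u*k,6),(255,255,255),1)
        if u%20==0: cv2.putText(im,str(x+u),(u*k,16),0,.38,(255,255,255),1)
    for v in range(0,h,10):
        cv2.line(im,(0,v*k),(6,v*k),(255,255,255),1)
        if v%20==0: cv2.putText(im,str(y+v),(8,v*k+4),0,.38,(255,255,255),1)
    return im
cv2.imwrite("pics/a2.png",crop("a",295,155,100,120,5))
cv2.imwrite("pics/b2.png",crop("b",275,150,110,90,7))
E
```

```text
(no output)
```

View pics/a2.png

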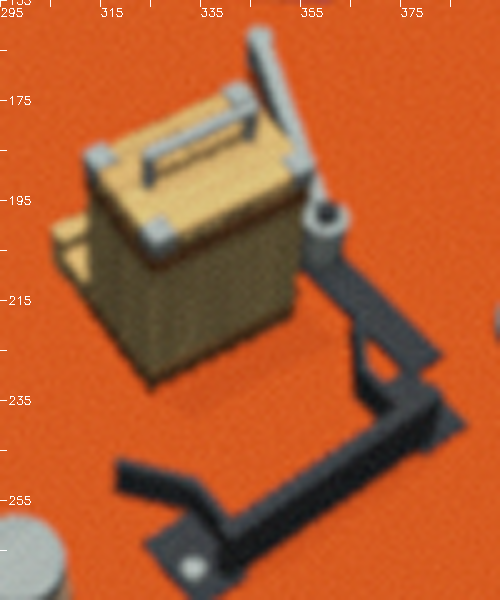

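View pics/b2.png

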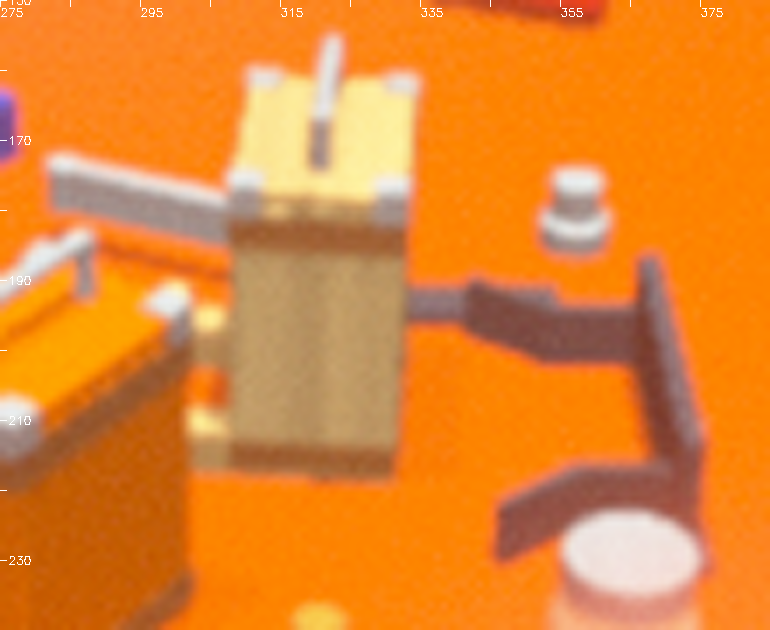

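The crops give clear corners. In the scene view the crate's top corners are near (314,185), (326,201), (355,187) and (343,173). The bay stop's top runs from (343,260) to (382,234). I'll fit the poses from these.

```bash
cat > fit.py <<'E'
from h import *
from scipy.optimize import least_squares
def A(x,y): return (295+x/5-.4,155+y/5-.4)
def B(x,y): return (275+x/7-.4,150+y/7-.4)
def fit(obs,x0):
    def f(p):
        c,s=np.cos(p[2]),np.sin(p[2]);r=[]
        for cam,uv,P in obs:
            W=[p[0]+c*P[0]-s*P[1],p[1]+s*P[0]+c*P[1],P[2]]
            r+=list(proj(cam,W)[0]-uv)
        return np.array(r)
    q=least_squares(f,x0,loss="soft_l1");return q.x,f(q.x).reshape(-1,2).round(1)
if __name__=="__main__":
    h=.14;S,D="scene","side"
    cr=[(S,A(97,150),(-.035,-.05,h)),(S,A(155,235),(.035,-.05,h)),(S,A(308,160),(.035,.05,h)),(S,A(238,85),(-.035,.05,h)),
     (S,A(150,390),(.035,-.05,0)),(S,A(293,315),(.035,.05,0)),
     (D,B(230,183),(-.035,-.05,h)),(D,B(408,188),(.035,-.05,h)),(D,B(418,76),(.035,.05,h)),(D,B(248,72),(-.035,.05,h)),
     (D,B(228,470),(-.035,-.05,0)),(D,B(393,478),(.035,-.05,0))]
    x,r=fit(cr,[.5,.1,0]);print("crate",x.round(4),np.degrees(x[2]).round(2));print(r.tolist())
    z=.03
    by=[(S,A(118,460),(-.035,-.087,z)),(S,A(197,484),(0,-.061,z)),(S,A(238,525),(.041,-.075,.05)),(S,A(437,393),(.041,.075,.05)),
     (S,A(327,213),(-.089,.105,.05)),
     (D,B(470,282),(-.035,.087,z)),(D,B(498,505),(-.035,-.085,z)),(D,B(568,466),(0,-.06,z)),(D,B(648,256),(.038,.075,.05)),(D,B(700,440),(.038,-.075,.05))]
    x,r=fit(by,[.6,.1,0]);print("bay",x.round(4),np.degrees(x[2]).round(2));print(r.tolist())
    e=onz(S,A(258,30),.044);e2=onz(D,B(52,160),.044)
    c,s=np.cos(x[2]),np.sin(x[2]);pv=x[:2]+[c*-.089-s*.105,s*-.089+c*.105]
    print("pivot",pv,"end",e,e2,[np.hypot(*(q[:2]-pv)) for q in(e,e2)])
    for q in(e,e2): print("latch ang",np.arctan2(q[1]-pv[1],q[0]-pv[0])-x[2]-np.pi*.75)
    for n,uv,z in(("jar",(298,263),.075),("fit",(277,241),.04),("plug",(401,214),.034),("orange",(266,187),.14),("blue",(348,106),.14)): print(n,onz(S,uv,z).round(3))
E
python3 fit.py
```

```text
crate [ 0.5402  0.0608 -0.1251] -7.17
[[-2.3, 0.4], [0.3, 1.0], [1.2, 0.5], [0.5, -1.1], [0.0, 0.1], [0.0, 0.2], [-0.4, -0.1], [-0.5, 0.3], [-0.8, -0.3], [0.0, -0.7], [0.1, 0.2], [0.2, 0.2]]
bay [ 0.6464  0.0348 -0.0473] -2.71
[[-0.5, 0.4], [-0.7, -0.3], [-3.1, 1.3], [0.4, -0.9], [-0.1, -0.2], [1.0, -1.4], [1.0, -1.2], [2.6, -0.8], [-0.5, -1.1], [-1.6, 0.2]]
pivot [0.56247923 0.14390182] end [0.42427015 0.21422005 0.044     ] [0.4229038  0.21040262 0.044     ] [np.float64(0.15506902163786832), np.float64(0.15460807225121323)]
latch ang 0.362087905055795
latch ang 0.3881048256224462
jar [ 0.634 -0.136  0.075]
fit [ 0.529 -0.128  0.04 ]
plug [0.673 0.203 0.034]
orange [ 0.429 -0.084  0.14 ]
blue [0.314 0.312 0.14 ]
```

```bash
for i in 1 2 3; do python3 -m jog '{"travel":[[11.5,-36.4,0],[11.5,-36.4,0],[11.5,-36.4,0],[11.5,-36.4,0],[11.5,-36.4,0]],"dr":[[0,0,1.06],[0,0,1.06],[0,0,1.06],[0,0,1.06],[0,0,1.06]],"jaw":[90,90,90,90,90]}'; done
python3 - <<'E'
from h import *
s=get_state();print(s["time"],s["eef_pos"],s["tcp_rot"],s["opening"],s["contact_force"])
snap("scene","c");snap("wrist","w1")
i=camera_info("wrist");print(i)
E
```

```text
time: 0.52
eef_pos: [0.3219, 0.4371, 0.2305]
tcp_rot: [0.154, 0.988, -0.001, -0.0]
contact_force: [1.1, 0.3, 0.3]
opening: 0.651
time: 0.93
eef_pos: [0.3793, 0.2552, 0.2309]
tcp_rot: [0.108, 0.994, -0.0, -0.0]
contact_force: [0.7, -0.4, -0.1]
opening: 0.649
time: 1.35
eef_pos: [0.4369, 0.0732, 0.2311]
tcp_rot: [0.062, 0.998, 0.0, 0.0]
contact_force: [1.1, 0.5, -0.5]
opening: 0.646
1.35 [0.4368935  0.07317475 0.23109934] [6.21626568e-02 9.98066031e-01 4.34439057e-05 2.19672603e-05] 0.6461055096992011 [ 1.05589468  0.54534554 -0.51552263]
{'K': array([[329.46376483,   0.        , 320.28381757],
       [  0.        , 329.46376483, 195.87109866],
       [  0.        ,   0.        ,   1.        ]]), 'mount': array([[-1.15248238e-03, -9.44124305e-01, -3.29587575e-01,
         8.49241546e-02],
       [ 9.99999246e-01, -9.48086617e-04, -7.80884698e-04,
         5.47238733e-05],
       [ 4.24774654e-04, -3.29588226e-01,  9.44124685e-01,
        -1.43998128e-01],
       [ 0.00000000e+00,  0.00000000e+00,  0.00000000e+00,
         1.00000000e+00]])}
```

View pics/w1.png

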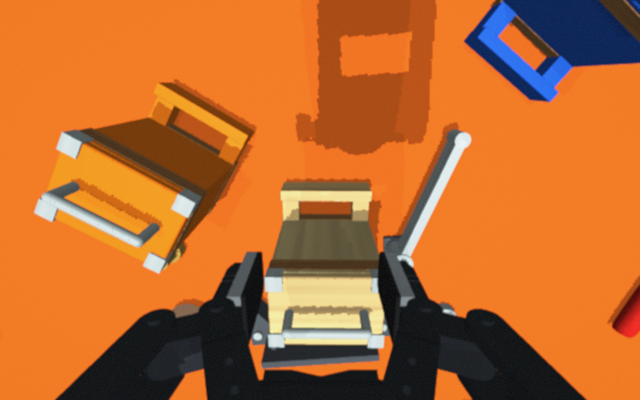

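The wrist view shows the crate's cross board from (282,183) to (371,183), the arm's free end at (463,139) and its pivot near (401,257). The orange crate stands well to the left in the image.

```bash
cat >> h.py <<'E'
from scipy.spatial.transform import Rotation as Ro
def wz(uv,z,p,q):
    i=camera_info("wrist");M=np.array(i["mount"]);R=Ro.from_quat(q).as_matrix()
    d=R@M[:3,:3]@np.linalg.solve(i["K"],[uv[0],uv[1],1.]);o=p+R@M[:3,3]
    return o+d*(z-o[2])/d[2]
E
python3 - <<'E'
from h import *
s=get_state();p,q=s["eef_pos"],s["tcp_rot"]
for n,uv,z in(("bl",(282,183),.034),("br",(371,183),.034),("bl2",(283,191),.034),("br2",(370,191),.034),("c1",(264,289),.14),("c2",(379,288),.14),("c3",(266,345),.14),("c4",(384,345),.14),("end",(463,139),.044),("piv",(402,260),.044),("or",(252,127),.034),("or",(155,268),.14),("or",(195,203),.14)):
    print(n,wz(uv,z,p,q).round(4))
E
```

```text
bl [0.4519 0.0265 0.034 ]
br [0.4646 0.122  0.034 ]
bl2 [0.461  0.0261 0.034 ]
br2 [0.4736 0.1202 0.034 ]
c1 [0.5111 0.0129 0.14  ]
c2 [0.5228 0.1087 0.14  ]
c3 [0.5695 0.0035 0.14  ]
c4 [0.5834 0.1086 0.14  ]
end [0.4276 0.2161 0.044 ]
piv [0.5578 0.1483 0.044 ]
or [0.3888 0.0064 0.034 ]
or [ 0.4794 -0.0718  0.14  ]
or [ 0.4283 -0.0247  0.14  ]
```

```bash
python3 -m jog '{"travel":[[-6,1,-38],[0,0,-40],[0,0,-40],[0,0,-40],[0,0,-36]],"dr":[[0,0,0],[0,0,0],[0,0,0],[0,0,0],[0,0,0]],"jaw":[90,90,90,90,90]}'; python3 -m jog '{"travel":[[0,0,-17],[0,0,-8],[0,0,0]],"dr":[[0,0,0],[0,0,0],[0,0,0]],"jaw":[90,90,90]}'
python3 - <<'E'
from h import *
s=get_state();print(s["time"],s["eef_pos"],s["qpos"])
snap("wrist","w2");snap("side","d")
a=cv2.imread("pics/w2.png")[80:400,140:540];b=cv2.resize(cv2.imread("pics/d.png")[130:250,260:400],None,fx=2.86,fy=2.667)
cv2.imwrite("pics/m2.png",np.hstack([a,b[:320]]))
E
```

```text
time: 1.87
eef_pos: [0.4297, 0.0769, 0.0351]
tcp_rot: [0.062, 0.998, 0.0, -0.001]
contact_force: [0.3, -0.3, 0.7]
opening: 0.647
time: 2.12
eef_pos: [0.429, 0.0767, 0.0103]
tcp_rot: [0.062, 0.998, 0.0, -0.003]
contact_force: [-0.3, -0.4, -0.2]
opening: 0.648
2.1167 [0.42900157 0.07670681 0.01033181] [-5.68080178e-02  8.55612089e-02  2.27748969e+00  2.31268151e-04
  7.83638808e-01 -1.50306387e+00]
```

View pics/m2.png

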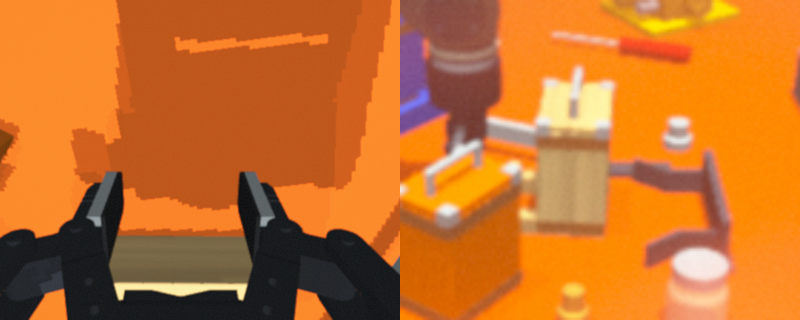

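```bash
python3 -m jog '{"travel":[[5,-0.7,0],[5,-0.7,0],[5,-0.7,0],[3,-0.4,0],[3,-0.4,0]],"dr":[[0,0,0],[0,0,0],[0,0,0],[0,0,0],[0,0,0]],"jaw":[90,90,90,90,90]}'; for i in 1 2; do python3 -m jog '{"travel":[[3,-0.4,0],[3,-0.4,0]],"dr":[[0,0,0],[0,0,0]],"jaw":[90,90]}';done
```

```text
time: 2.63
eef_pos: [0.4532, 0.0729, 0.013]
tcp_rot: [0.063, 0.998, -0.0, 0.001]
contact_force: [0.6, -0.1, -0.3]
opening: 0.646
time: 2.8
eef_pos: [0.4567, 0.0723, 0.0121]
tcp_rot: [0.063, 0.998, -0.0, -0.003]
contact_force: [-7.1, -1.2, 5.1]
opening: 0.647
time: 2.97
eef_pos: [0.4608, 0.0718, 0.0113]
tcp_rot: [0.063, 0.998, 0.0, -0.005]
contact_force: [-8.2, 1.6, 4.3]
opening: 0.647
```

```bash
for i in 1 2; do python3 -m jog '{"travel":[[5,-1.8,0],[5,-1.8,0],[5,-1.8,0],[5,-1.8,0],[5,-1.8,0]],"dr":[[0,0,0.1],[0,0,0.1],[0,0,0.1],[0,0,0.1],[0,0,0.1]],"jaw":[90,90,90,90,90]}';done
python3 - <<'E'
from h import *
a=snap("scene","e");b=snap("side","f")
cv2.imwrite("pics/m3.png",np.hstack([cv2.resize(a[150:280,300:400],None,fx=4,fy=4),cv2.resize(b[140:270,290:390],None,fx=4,fy=4)]))
E
```

```text
time: 3.38
eef_pos: [0.486, 0.0631, 0.0111]
tcp_rot: [0.058, 0.998, 0.0, -0.004]
contact_force: [-5.6, 1.7, 4.0]
opening: 0.647
time: 3.8
eef_pos: [0.511, 0.0542, 0.0111]
tcp_rot: [0.054, 0.999, 0.0, -0.004]
contact_force: [-6.4, 2.5, 4.2]
opening: 0.648
```

View pics/m3.png

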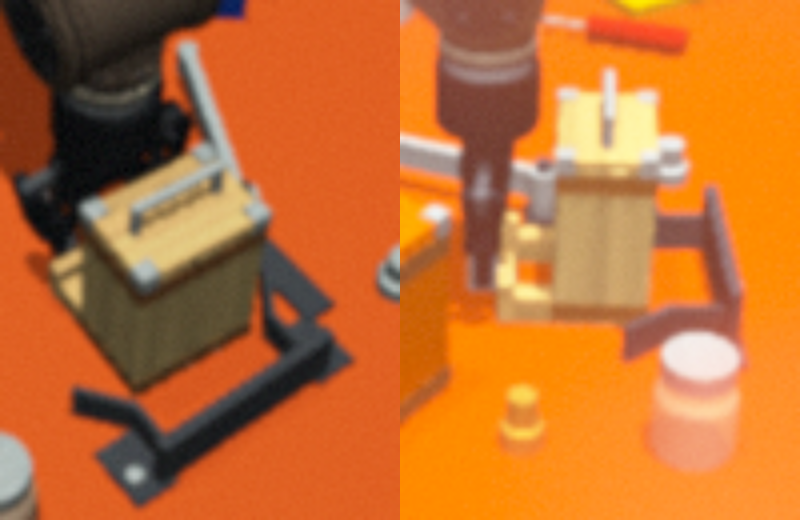

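The crate is upright and entering the mouth. Its front bottom corners in the scene image are at about (333.5,247) and (362,232).

```bash
cat > c2.py <<'E'
from fit import *
E1=lambda x,y:(300+x/4-.4,150+y/4-.4); F=lambda x,y:(290+(x-400)/4-.4,140+y/4-.4)
S,D,h="scene","side",.14
cr=[(S,E1(135,390),(.035,-.05,0)),(S,E1(248,332),(.035,.05,0)),(S,E1(82,205),(-.035,-.05,h)),(S,E1(140,280),(.035,-.05,h)),(S,E1(268,215),(.035,.05,h)),
(D,F(555,315),(-.035,-.05,0)),(D,F(645,320),(.035,-.05,0)),(D,F(555,165),(-.035,-.05,h)),(D,F(657,168),(.035,-.05,h)),(D,F(658,90),(.035,.05,h)),(D,F(556,88),(-.035,.05,h))]
x,r=fit(cr,[.6,.05,0]);print(x,np.degrees(x[2]),r.tolist())
# bay refit on both views, thickness-aware points; leave out poor ones
z=.03
by=[(S,A(118,460),(-.035,-.087,z)),(S,A(437,393),(.041,.075,.05)),(S,A(327,213),(-.089,.105,.05)),
(S,E1(75,392),(-.035,-.087,z)),(S,E1(135,408),(0,-.061,z)),(S,E1(328,332),(.041,.075,.05)),
(D,B(470,282),(-.035,.087,z)),(D,B(498,505),(-.035,-.085,z)),(D,B(648,256),(.038,.075,.05)),(D,F(626,328),(-.035,-.085,z)),(D,F(712,190),(.038,.075,.05))]
b,r=fit(by,[.6,.1,0]);print(b,np.degrees(b[2]),r.tolist())
c,s=np.cos(b[2]),np.sin(b[2]);d=x[:2]-b[:2];print("crate in bay",c*d[0]+s*d[1],-s*d[0]+c*d[1],np.degrees(x[2]-b[2]))
E
python3 c2.py
```

```text
[ 0.59622366  0.04345438 -0.11170523] -6.400238207617199 [[-0.3, 2.1], [0.4, 0.5], [-0.1, 0.4], [0.7, 0.2], [0.6, -0.4], [-1.5, 1.6], [-0.1, 1.3], [-0.4, -2.4], [-0.2, -2.2], [-1.3, 0.3], [0.4, 0.0]]
[ 0.64646038  0.03273291 -0.05674048] -3.25099015674105 [[-1.1, 0.5], [-0.0, -0.3], [-0.1, 0.3], [-1.3, -0.5], [-0.7, -0.2], [0.4, 0.3], [1.3, -1.1], [0.8, -0.9], [-0.2, -0.7], [0.5, -0.7], [-0.6, -1.6]]
crate in bay -0.05076389790404944 0.007855291465672683 -3.1492480508761487
```

```bash
python3 -m jog '{"travel":[[5,-2,0],[5,-2,0],[5,-2,0],[5,-2,0],[5,-2,0]],"dr":[[0,0,0.4],[0,0,0.4],[0,0,0.4],[0,0,0.4],[0,0,0.4]],"jaw":[90,90,90,90,90]}'; python3 -m jog '{"travel":[[5,-1.4,0],[5,-1.4,0],[4,-1.2,0],[3,-0.5,0]],"dr":[[0,0,0.3],[0,0,0.3],[0,0,0.3],[0,0,0.2]],"jaw":[90,90,90,90]}'
```

```text
time: 4.32
eef_pos: [0.5382, 0.0435, 0.0114]
tcp_rot: [0.036, 0.999, 0.0, -0.001]
contact_force: [-3.7, 1.3, -2.9]
opening: 0.648
time: 4.65
eef_pos: [0.5566, 0.0386, 0.0123]
tcp_rot: [0.027, 1.0, -0.0, 0.0]
contact_force: [-3.1, -0.2, -2.9]
opening: 0.644
```

```bash
for i in 1 2 3; do python3 -m jog '{"travel":[[2,-0.1,0],[2,-0.1,0]],"dr":[[0,0,0],[0,0,0]],"jaw":[90,90]}';done
```

```text
time: 4.82
eef_pos: [0.5602, 0.0387, 0.0123]
tcp_rot: [0.027, 1.0, -0.0, -0.0]
contact_force: [-3.5, -0.8, -2.7]
opening: 0.65
time: 4.98
eef_pos: [0.5606, 0.0386, 0.0121]
tcp_rot: [0.026, 1.0, -0.0, -0.006]
contact_force: [-18.2, -2.4, 12.4]
opening: 0.648
time: 5.15
eef_pos: [0.5605, 0.0386, 0.0122]
tcp_rot: [0.026, 1.0, -0.0, -0.011]
contact_force: [-30.6, -1.1, 23.0]
opening: 0.644
```

The force rise at x = 0.5606 matches the predicted home position, so I'll back off, lift and carry the closed fingers to the outer side of the arm.

```bash
python3 -m jog '{"travel":[[-6,0.3,0],[-11,0.6,0],[-11,0.6,0],[-11,0.6,0],[-11,0.6,0]],"dr":[[0,0,0],[0,0,0],[0,0,0],[0,0,0],[0,0,0]],"jaw":[90,90,90,90,90]}'; python3 -m jog '{"travel":[[0,0,25],[0,0,30],[0,0,30],[0,0,30],[0,0,10]],"dr":[[0,0,0],[0,0,0],[0,0,0],[0,0,0],[0,0,0]],"jaw":[255,255,255,255,255]}';  python3 -m jog '{"travel":[[-6.8,36.6,0],[-6.8,36.6,0],[-6.8,36.6,0],[-6.8,36.6,0],[-6.8,36.6,0]],"dr":[[0,0,0],[0,0,0],[0,0,0],[0,0,0],[0,0,0]],"jaw":[255,255,255,255,255]}'
python3 - <<'E'
from h import *
a=snap("scene","g");b=snap("side","i")
cv2.imwrite("pics/m4.png",np.hstack([cv2.resize(a[150:280,300:400],None,fx=4,fy=4),cv2.resize(b[140:270,290:390],None,fx=4,fy=4)]))
E
```

```text
time: 5.57
eef_pos: [0.5208, 0.0408, 0.0142]
tcp_rot: [0.027, 1.0, -0.0, 0.004]
contact_force: [1.0, 0.0, -0.0]
opening: 0.646
time: 5.98
eef_pos: [0.5233, 0.0406, 0.1446]
tcp_rot: [0.027, 1.0, -0.001, 0.008]
contact_force: [0.3, -0.2, 0.7]
opening: -0.003
time: 6.4
eef_pos: [0.4851, 0.226, 0.1382]
tcp_rot: [0.027, 1.0, 0.001, 0.002]
contact_force: [0.3, 0.0, -0.3]
opening: -0.0
```

View pics/m4.png

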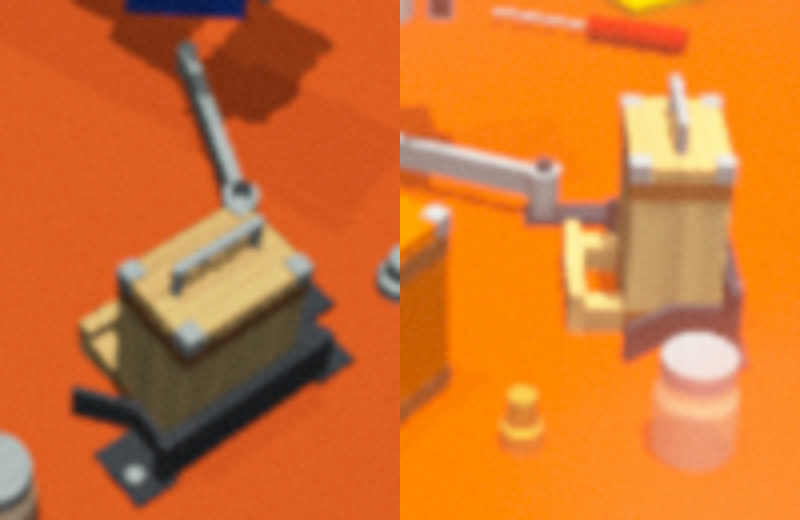

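The scene view shows the crate upright and square against the stop. The retaining arm is untouched, with its end at about (187,47) in the crop. Next I descend outside the arm.

```bash
python3 -m jog '{"travel":[[0,0,-40],[0,0,-40],[0,0,-30],[0,0,-10],[0,0,0]],"dr":[[0,0,0],[0,0,0],[0,0,0],[0,0,0],[0,0,0]],"jaw":[255,255,255,255,255]}'; python3 -m jog '{"travel":[[-6,-4,0],[-6,-4,0],[-6,-8,0],[-5,-8,0],[-5,-9,0]],"dr":[[0,0,0],[0,0,0],[0,0,0],[0,0,0],[0,0,0]],"jaw":[255,255,255,255,255]}'
```

```text
time: 6.92
eef_pos: [0.4824, 0.2231, 0.0145]
tcp_rot: [0.027, 1.0, -0.001, -0.002]
contact_force: [0.0, 0.2, 0.3]
opening: 0.002
time: 7.33
eef_pos: [0.4569, 0.1906, 0.019]
tcp_rot: [0.027, 1.0, 0.001, 0.002]
contact_force: [0.7, 1.1, 1.0]
opening: -0.0
```

```bash
python3 -m jog '{"travel":[[-3,-10,0],[-3,-10,0],[-3,-10,0],[0,-10,0],[0,-10,0]],"dr":[[0,0,0],[0,0,0],[0,0,0],[0,0,0],[0,0,0]],"jaw":[255,255,255,255,255]}'
python3 - <<'E'
from h import *
snap("side","j");b=snap("scene","k")
cv2.imwrite("pics/k2.png",cv2.resize(b[100:280,280:420],None,fx=3,fy=3))
E
```

```text
time: 7.75
eef_pos: [0.4468, 0.14, 0.0173]
tcp_rot: [0.027, 1.0, 0.0, -0.0]
contact_force: [0.8, 0.9, 0.6]
opening: -0.003
```

View pics/k2.png

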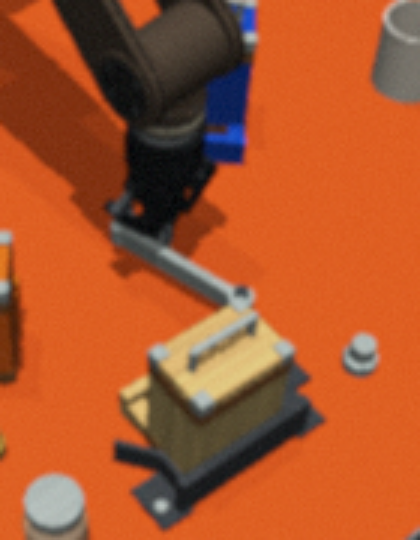

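The arm's end (crop (115,230)) is now about straight out and moving with the fingers. I continue along the arc.

```bash
python3 -m jog '{"travel":[[0,-9,0],[2,-9,0],[2,-10,0],[3,-9,0],[5,-9,0]],"dr":[[0,0,0],[0,0,0],[0,0,0],[0,0,0],[0,0,0]],"jaw":[255,255,255,255,255]}'; python3 -m jog '{"travel":[[5,-9,0],[5,-8,0],[7,-8,0],[7,-7,0],[7,-6,0]],"dr":[[0,0,0],[0,0,0],[0,0,0],[0,0,0],[0,0,0]],"jaw":[255,255,255,255,255]}'; python3 -m jog '{"travel":[[8,-6,0],[8,-5,0],[8,-4,0],[6,-2,0]],"dr":[[0,0,0],[0,0,0],[0,0,0],[0,0,0]],"jaw":[255,255,255,255]}'; 
```

```text
time: 8.27
eef_pos: [0.4589, 0.0942, 0.0171]
tcp_rot: [0.027, 1.0, 0.0, -0.0]
contact_force: [0.2, 1.3, -0.1]
opening: 0.004
time: 8.68
eef_pos: [0.4907, 0.0562, 0.0172]
tcp_rot: [0.027, 1.0, 0.0, -0.0]
contact_force: [-0.5, 1.8, -0.5]
opening: 0.003
time: 9.02
eef_pos: [0.521, 0.0394, 0.0173]
tcp_rot: [0.027, 1.0, -0.0, -0.0]
contact_force: [-0.5, 1.2, 0.2]
opening: 0.001
```

```bash
for i in 1 2 3 4; do python3 -m jog '{"travel":[[4,-0.5,0],[3,-0.3,0]],"dr":[[0,0,0],[0,0,0]],"jaw":[255,255]}'; done
```

```text
time: 9.18
eef_pos: [0.5275, 0.039, 0.0172]
tcp_rot: [0.027, 1.0, -0.0, -0.0]
contact_force: [-1.7, -1.0, 0.3]
opening: 0.0
time: 9.35
eef_pos: [0.5342, 0.0385, 0.0172]
tcp_rot: [0.027, 1.0, -0.0, -0.0]
contact_force: [-0.8, -0.6, 0.4]
opening: 0.0
time: 9.52
eef_pos: [0.5413, 0.0378, 0.0173]
tcp_rot: [0.027, 1.0, -0.0, -0.0]
contact_force: [-1.1, 0.1, -0.3]
opening: -0.002
time: 9.68
eef_pos: [0.5421, 0.0378, 0.0163]
tcp_rot: [0.026, 1.0, 0.001, -0.009]
contact_force: [-22.6, 0.8, 15.4]
opening: -0.004
```

The force jumped at x = 0.542, which is where the arm's own stop is expected. I'll back off, lift clear and check.

```bash
python3 -m jog '{"travel":[[-6,0.3,0],[-12,0.6,0],[-15,0.8,0],[-15,0.8,5],[0,0,20]],"dr":[[0,0,0],[0,0,0],[0,0,0],[0,0,0],[0,0,0]],"jaw":[255,255,255,255,255]}'; python3 -m jog '{"travel":[[0,0,38],[0,0,40],[0,0,40],[0,0,40],[0,20,30]],"dr":[[0,0,0],[0,0,0],[0,0,0],[0,0,0],[0,0,0]],"jaw":[255,255,255,255,255]}'; python3 -m jog '{"travel":[[-10,38,0],[-10,38,0],[-10,38,0],[-10,38,0],[-5,20,0]],"dr":[[0,0,0],[0,0,0],[0,0,0],[0,0,0],[0,0,0]],"jaw":[255,255,255,255,255]}'
python3 - <<'E'
from h import *
a=snap("scene","l");b=snap("side","m")
cv2.imwrite("pics/m5.png",np.hstack([cv2.resize(a[150:280,290:390],None,fx=4,fy=4),cv2.resize(b[140:270,290:390],None,fx=4,fy=4)]))
E
```

```text
time: 10.1
eef_pos: [0.495, 0.0402, 0.039]
tcp_rot: [0.027, 1.0, 0.001, -0.004]
contact_force: [-0.6, 1.3, -0.4]
opening: -0.0
time: 10.52
eef_pos: [0.5019, 0.0578, 0.2351]
tcp_rot: [0.028, 1.0, -0.001, 0.004]
contact_force: [2.1, 0.3, 0.5]
opening: 0.001
time: 10.93
eef_pos: [0.4542, 0.2349, 0.2311]
tcp_rot: [0.026, 1.0, 0.001, 0.001]
contact_force: [0.6, 0.6, -0.7]
opening: -0.003
```

View pics/m5.png

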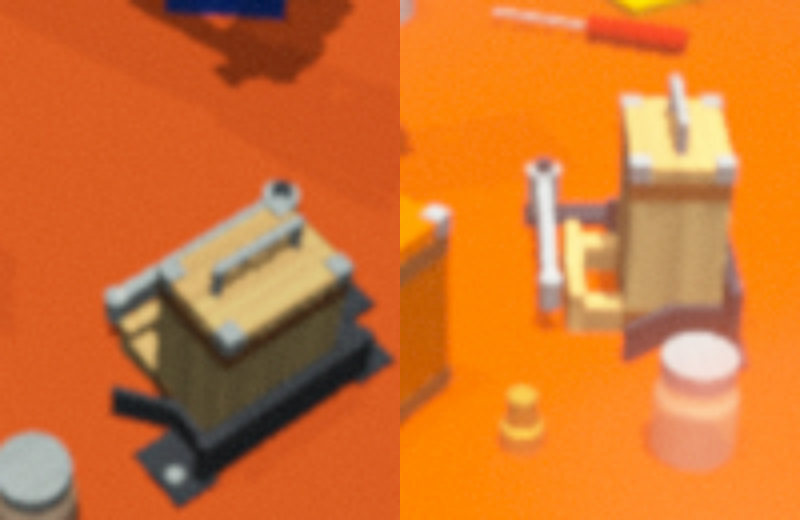

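View pics/l.png

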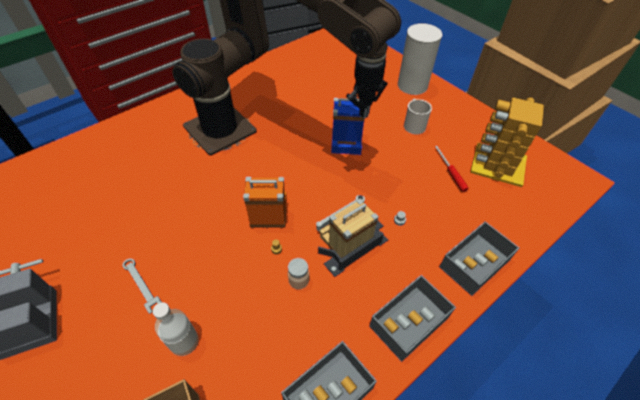

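The last views show the crate upright against the stop, the arm across its front and parallel to the cross board, and the other items where they were. I'm handing it in.

```bash
python3 -m jog '{"travel":[[0,0,0],[0,0,0],[0,0,0]],"dr":[[0,0,0],[0,0,0],[0,0,0]],"jaw":[255,255,255]}'; python3 -c "
from plant import *
print(sign_off())"
```

```text
time: 11.28
eef_pos: [0.4556, 0.2304, 0.2304]
tcp_rot: [0.028, 1.0, -0.0, 0.0]
contact_force: [1.4, -0.0, -0.6]
opening: 0.003
the job is handed in; nothing more can be done
None
```

The crate is home in the bay and the retaining arm is shut across its front. I handed the job in at about 11.3 s, with the gripper clear of everything.

- **Crate:** I pushed its cross board low down with two spread fingers, and it slid upright into the bay. The push stopped dead at TCP x = 0.5605 m, against 0.5606 predicted for home, and the horizontal force rose to about 31 N.
- **Retaining arm:** I swung it round with the closed fingers until the push stopped dead at TCP x = 0.542 m, with about 23 N of horizontal force. That was 5 mm past my first estimate of 0.537, which assumed thicker fingers. With 11 mm finger half-width it matches the shut position.
- **Last pictures:** The crate is upright and against the stop, and the arm lies parallel to its cross board with a small gap. The other items look unmoved. I judged this by eye and did not re-measure the final crate pose or arm angle.

No check failed. The camera estimates of the crate's and arm's positions differed between views by up to about 8 mm, and the contact readings settled them.

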